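# Refit the cooker's knob and hold it pressed in

## Robot

A 7-joint arm with a two-finger parallel gripper is mounted at the origin on a cart in front of the work surface, level with it; the furniture and walls round the work are solid. World frame = base frame: x ahead of the robot, y to its left, z up, the work surface at z = 0. Lengths are in m, angles in rad, forces in N, time in s.
With the tool pointing down it reaches from about 0.425 to 0.875 m from the base axis. Payload 4.7 kg.
Tool frame: the origin (TCP) lies at the very end of the fingers, on their centre line; the grasp point (between the pads) lies 19 mm behind it; z points along the fingers, y is the direction in which the jaws open and shut (so a half turn about z gives the same grasp; the last joint's range is limited). The gripper opens to 87 mm and grips with 3 to 60 N. Pads are 19 mm wide; open, the fingers measure 117 mm over their backs; the gripper's body (75 mm by 190 mm) begins 51 mm behind the grasp point.
Start: joints at [1.298, 0.321, -0.07, 1.45, 0.023, 1.371, -0.057], TCP at [0.184, -0.623, 0.223] pointing down, gripper open.
Joint ranges: [-2.86, 2.86], [-0.3, 2.09], [-1.38, 1.24], [0.06, 2.45], [-1.56, 4.7], [0.09, 2.05], [-2.69, 2.69]. Speed limits (rad/s): [2.57, 2.57, 3.14, 3.14, 3.14, 3.14, 3.14].

## Interface

Orientations are given as a rotation vector (axis times angle).
In Python, from bench import ctrl gives the robot as it stands. The module is installed in compiled form; this text tells all that it offers.
- The arm moves only by the tool move_arm, never from a script. Its arguments are lists of equal length, an entry for each row: "dp": the shift along the tool's x, y, z in units of 30 mm (1.0 is 30 mm), a list of three; "turn": the turn about the tool's z in units of 5 degrees (1.0 is 5 degrees); "jaw": the opening, from -1 (shut) to 1 (fully open). A call has 1 to 5 rows; each row is the pose to reach, as a shift and turn from the pose commanded when the call began, along the tool's axes at that moment; what a row does not reach only later rows make up. A row lasts 1/10 s, in which the tool goes at most 50 mm and 8.59 degrees, less where a joint would pass 70% of its speed; a pose out of reach is approached as far as the arm can. A call with a gripper value outside its range is refused whole. The fingers move at their own pace and stop on an object; "grip_force" is the grip in N (left out, the last holds). Time passes only in rows, so rows that repeat a pose let the fingers close. It gives the time, the measured TCP pose, the force and the opening at its end, in the units of the state.
- ctrl.get_state(): the state, without advancing time (a new reading comes with each control period).
- ctrl.get_image(name): name is "scene" or "top" or "wrist"; returns the picture (384x512x3 uint8, red, green, blue); there is no depth.
- ctrl.camera_info(name): a dict with "intrinsics" (3x3 intrinsics, pixels), "extrinsics" (4x4, takes a point from world to camera coordinates). Camera axes: x right, y up, looking along -z (the intrinsics and any distortion apply to the point x, -y, -z); pixel columns grow to the right and rows downward; lengths in m; the calibration is good to about 2 mm. A picture is of the moment at which its call begins: read the wrist's pose just before it. camera_info takes no time and is no camera call; for the wrist camera it gives the pose at the moment of the call.
- ctrl.close_job(): hands the job in, once; it reports no verdict.
Trained networks look in the newest picture that a camera, given by its name, has taken for a name from the list of things; names that differ only in an ending like _2 or _b are one class to them, and where a whole thing is asked for, a point or a joint stands for the part that bears it (a point fixed in the world has none). Each returns a list of dicts, best first, with "confidence" (0 to 1); they miss things now and then, are a little off and sometimes report something else, mostly with a low value. They report only what shows in the picture. A call takes as long as a camera call. They do not tell look-alikes from the thing itself.
- ctrl.look_for(camera, target): "rect" ([centre column, centre row, width, height] in pixels, round what is visible of it).
- ctrl.masks_of(camera, target): "region" (384x512 bool, what is visible of it) and "rect" ([centre column, centre row, width, height] in pixels, round what is visible of it).
The state is a dict: "time": time; "joint_positions": joint angles; "qd": joint speeds; "joint_torque": joint torques, N m; "position": TCP position; "tool_rot": TCP orientation; "ft_force": force on the tool from outside, world axes, zero at the start; "torque": the same for the moment, N m; "grip_width": opening from 0.0 (shut) to 1.0 (fully open).
Only numpy, scipy, OpenCV 4.12 (cv2) and the standard library are available. Lean on these libraries where they do the work, as an engineer would, in place of code of your own. Each camera call takes 0.05 s, during which the arm holds its last target. There are 200 camera calls.

## Task

The small table cooker's control panel was left tilted up after cleaning, with its knob pulled off: first fold the panel down level on its stop. Then take the black knob from the worktop, turn it so that its D-shaped bore matches the flat of the valve stem, push it fully home on the stem, and keep pressing it down so that the stem stays pushed in against its spring to the end of its travel. Finish while still holding the knob pressed in, and leave the other things on the worktop where they stand.

Things in the scene. Friction and masses are not known exactly. Their poses are not given: they have to be found in the camera images.
- cooker: One-burner table cooker, white casing 225 x 200 mm, top 60 mm above the worktop, fixed to the worktop. Burner and dark pan supports (up to 81 mm high) on its rear part, control panel at its front. Origin: centre of its underside; x points from the front (panel) to the back (burner), z up.
- panel (a joint): Tilt of the aluminium control panel, rad: 0 = level on its stop, larger = front edge tilted up (starts at 0.3 to 0.6). It hinges on its rear edge, a line along cooker y at cooker x = -22.5 mm, height 56 mm; it is 90 mm deep, 196 mm wide. A stiff hinge: it stays where it is left; 2 to 5 N down on the front pad folds it down.
- panel_pad (a point): Centre of the top of the flat black rubber pad (14 x 50 mm) near the panel's front edge, left half: the place to push the panel down. 78 mm in front of the hinge line, 45 mm left of the panel's middle (cooker +y), 62 mm above the worktop when the panel is level. Same axes as the panel.
- stem_tip (a point): Centre of the top of the steel valve stem that stands 22 mm up from the panel's right half, 48 mm in front of the hinge line, 40 mm right of the middle; 82 mm above the worktop when the panel is level. D-shaped: 14 mm diameter, one flat 2 mm from its axis, top chamfered 1.2 mm. z along the stem, x out through the flat. It does not turn under hand loads, it only sinks.
- lug (a point): Tip of a small flat lug, 19 mm from the stem's axis, on the steel washer at the stem's foot. It points the same way as the stem's flat, which differs from start to start by up to 0.45 rad either way from the cooker's x axis. Same axes as stem_tip.
- stem (a joint): How far the valve stem is pressed in, m: 0 = out, 0.005 = end of travel. A spring pushes it out with 5 N at 0, rising to 10 N at 0.005.
- knob: Loose black cooker knob, about 60 g, upright on the worktop: round skirt 47 mm in diameter, 18 mm high, on it an upright grip bar 13 mm thick (along y), 44 mm long (along x), top 40 mm above the underside. At the bar's +x end a narrower nose (7 mm) reaches 33 mm from the axis; a white line on top runs toward it. Origin: centre of the underside; z up.
- knob_bore (a point): Roof of the knob's D-shaped bore, on its axis, 14 mm above the underside, where the bore opens. Bore 15.6 mm in diameter, its flat 2.7 mm from the axis on the nose side (+x): the knob goes on only with its nose pointing as the stem's flat and lug do. Home, this roof rests on the stem's tip and the underside is 8 mm above the panel (3 mm when pressed fully in). Same axes as knob.
- small_tin: Food tin, 57 mm in diameter, 72 mm tall, bystander on the left; it and the knob may have swapped places. Origin: centre of its underside.
- salt_shaker: Sunflower-painted ceramic shaker, 45 mm wide, 78 mm tall, bystander. Origin: underside.
- pepper_shaker: The other ceramic shaker, the same size, bystander. Origin: underside.
- honey_jar: Glass jar with a dark lid, 61 mm wide, 82 mm tall, bystander to the right of the cooker. Origin: underside.
- spice_1: Spice jar, 41 mm wide, 105 mm tall, bystander to the right of the cooker. Origin: underside.
- spice_3: Spice jar of the same size, bystander behind spice_1. Origin: underside.
There are look-alikes about, which are no part of the job. What is shaped like the knob but pink or yellow is not meant.

How it is judged:
On the way, in this order (a step that is already met when the one before it is completed fails the run):
1. the control panel is folded down level (value of joint panel below 0.03 rad), for 0.2 s.
2. the knob is home on the stem, keyed to its flat (value of joint panel below 0.03 rad and z of knob in the frame of stem_tip below -0.012 m and horizontal distance between knob and stem_tip below 0.003 m and angle between knob's own z axis and vertical below 0.12 rad), for 0.2 s.
At the end, for the whole second after the job is handed in: Panel level (within 0.03 rad); knob keyed on the stem with the stem at least 12 mm deep in its bore, on its axis within 3 mm and upright within 0.12 rad; the fingers hold the knob pressed so that the stem is at least 3.5 mm in, with more than 5 N on it, at rest (all of step 2 and value of joint stem above 0.0035 m and contact force between the fingers and knob above 2 N and contact force between knob and stem above 5 N and linear speed of knob below 0.02 m/s); the arm keeps its last pose, push and grip.
It fails at once if another thing on the worktop is shifted by more than 30 mm or knocked over (distance of any of small_tin, salt_shaker, pepper_shaker, honey_jar, spice_1, spice_3 from where it was at the start of the episode above 0.03 m or angle between any of small_tin, salt_shaker, pepper_shaker, honey_jar, spice_1, spice_3's own z axis and vertical above 0.5 rad).
It also fails if it takes over 42 s, if anything falls off the work surface, if the arm or the gripper's body presses on something with over 40 N, if the wrist force passes 120 N, or if a joint passes its speed limit or range.

## Working session

There is one attempt and no reset: what is moved stays moved. The work goes in short steps, Python scripts to look and compute and a tool call to move; the robot and the scene stay as the last step left them, time stands still between calls to the robot, and variables do not carry over. Pictures are saved under pics/ and viewed, about 8 in all and at most 12, crops included, and the job is handed in when it is done.

Besides the shell and the picture viewer there is one more tool, called after "Request:" as a command line: name --pt "numbers of a row" for each row, then --argument value for the rest. move_arm: Moves the arm, as the interface text tells. Its arguments: {"type":"object","properties":{"dp":{"type":"array","items":{"type":"array","items":{"type":"number"}}},"turn":{"type":"array","items":{"type":"number"}},"jaw":{"type":"array","items":{"type":"number"}},"grip_force":{"type":"number"}},"required":["dp","turn","jaw"]}

```bash
mkdir -p pics
cat > h.py <<'E'
import numpy as np, cv2
from scipy.spatial.transform import Rotation as R
from bench import ctrl
def ray(ci,u,v):
    K=np.array(ci["intrinsics"]);E=np.array(ci["extrinsics"])
    p=np.linalg.inv(K)@[u,v,1.]; d=np.array([p[0],-p[1],-p[2]])
    d=E[:3,:3].T@d; c=-E[:3,:3].T@E[:3,3]; return c,d
def atz(ci,u,v,z):
    c,d=ray(ci,u,v); return c+d*(z-c[2])/d[2]
def proj(ci,P):
    K=np.array(ci["intrinsics"]);E=np.array(ci["extrinsics"])
    q=E[:3,:3]@np.asarray(P,float)+E[:3,3]; q=K@[q[0],-q[1],-q[2]]; return q[:2]/q[2]
def save(im,n,s=1): cv2.imwrite(f"pics/{n}.png",cv2.resize(im[:,:,::-1],None,fx=s,fy=s,interpolation=cv2.INTER_CUBIC))
E
python3 - <<'E'
from h import *
s=ctrl.get_state();print({k:np.round(v,3) for k,v in s.items()})
a=ctrl.get_image("top");b=ctrl.get_image("scene")
save(a,"top0",1.5);save(b,"scene0",1.5)
for cam in("top","scene"):
    ci=ctrl.camera_info(cam);print(cam,np.round(ci["intrinsics"],1).tolist(),np.round(ci["extrinsics"],3).tolist(),[k for k in ci])
    for t in("knob","cooker","stem_tip","panel_pad","lug","small_tin"):
        for r in ctrl.look_for(cam,t)[:3]: print(t,round(r["confidence"],2),np.round(r["rect"],1),np.round(atz(ci,r["rect"][0],r["rect"][1],.03),3))
E
```

```text
{'time': np.float64(0.0), 'joint_positions': array([ 1.298,  0.322, -0.07 ,  1.452,  0.023,  1.371, -0.057]), 'qd': array([ 0.001,  0.001, -0.   , -0.   , -0.001, -0.001, -0.   ]), 'joint_torque': array([-1.0000e-03, -4.9129e+01, -4.0400e-01, -3.1253e+01, -6.4000e-02,
        4.4000e-02,  0.0000e+00]), 'position': array([ 0.184, -0.623,  0.221]), 'tool_rot': array([-3.108e+00, -4.490e-01,  1.000e-03]), 'ft_force': array([ 0.237, -0.037, -0.055]), 'torque': array([ 0.077,  0.038, -0.007]), 'grip_width': np.float64(0.999)}
top [[404.4, 0.0, 251.9], [0.0, 404.4, 193.8], [0.0, 0.0, 1.0]] [[0.013, -1.0, -0.015, -0.21], [0.998, 0.012, 0.061, -0.524], [-0.061, -0.016, 0.998, -1.324], [0.0, 0.0, 0.0, 1.0]] ['intrinsics', 'extrinsics']
knob 0.65 [230.8 227.3  16.4  15.8] [ 0.415 -0.136  0.03 ]
knob 0.6 [231.2 199.5  13.    8.4] [ 0.506 -0.136  0.03 ]
knob 0.42 [203.  195.1  14.8  17.6] [ 0.519 -0.043  0.03 ]
cooker 0.8 [285.6 180.6  72.2  81. ] [ 0.57  -0.313  0.03 ]
panel_pad 0.69 [288.4 201.   62.6  34. ] [ 0.503 -0.323  0.03 ]
panel_pad 0.38 [189.1 158.7  16.4  13.7] [0.639 0.005 0.03 ]
lug 0.39 [300.  196.6   8.2  10.1] [ 0.518 -0.36   0.03 ]
lug 0.27 [347.1 170.3  20.7  14.3] [ 0.606 -0.514  0.03 ]
small_tin 0.7 [163.  212.7  23.6  22.7] [0.46  0.087 0.03 ]
scene [[349.1, 0.0, 253.2], [0.0, 349.1, 194.7], [0.0, 0.0, 1.0]] [[-0.893, -0.45, 0.01, 0.377], [0.198, -0.373, 0.907, -0.247], [-0.404, 0.812, 0.422, -0.495], [0.0, 0.0, 0.0, 1.0]] ['intrinsics', 'extrinsics']
knob 0.85 [219.9 251.1  27.3  23.1] [ 0.506 -0.018  0.03 ]
knob 0.59 [245.3 230.7  21.6  21.6] [ 0.498 -0.112  0.03 ]
cooker 0.94 [254.4 192.3 102.   58.7] [ 0.572 -0.304  0.03 ]
cooker 0.49 [277.9 180.9  42.7  39.8] [ 0.547 -0.41   0.03 ]
panel_pad 0.93 [277.8 181.2  45.8  39.7] [ 0.546 -0.408  0.03 ]
small_tin 0.94 [208.6 285.   35.   62. ] [0.469 0.08  0.03 ]
```

Run:
```python
import cv2,numpy as np
a=cv2.imread("pics/top0.png");b=cv2.imread("pics/scene0.png")
# crops (1.5x scale)
A=cv2.resize(a[180:390,220:560],None,fx=2.3,fy=2.3,interpolation=cv2.INTER_CUBIC)
cv2.imwrite("pics/topc.png",A)
B=cv2.resize(b[200:460,230:560],None,fx=2.3,fy=2.3,interpolation=cv2.INTER_CUBIC)
cv2.imwrite("pics/scenec.png",B)
```

```text
(no output)
```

View pics/topc.png

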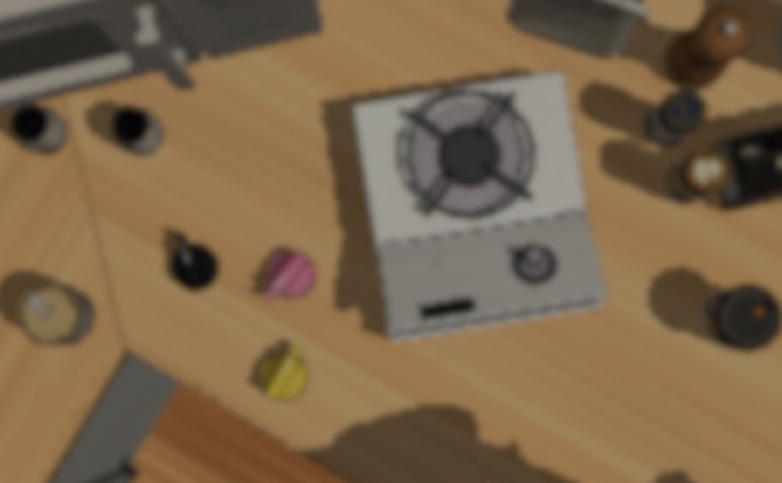

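View pics/scenec.png

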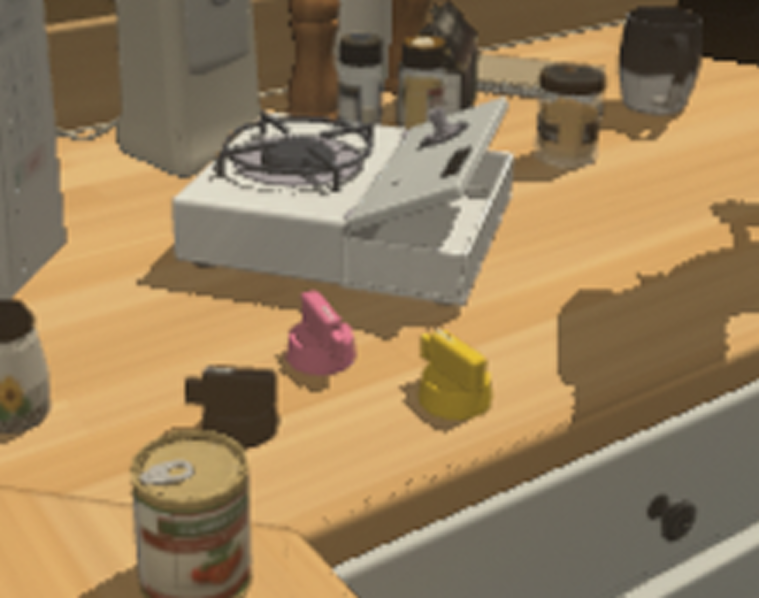

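The black knob in the top crop is at about (192,264), or px (202,196). It is the one meant, since the pink (290,274) and yellow (284,375) ones are look-alikes. The cooker's hinge line runs from (378,243) to (582,212), with the panel tilted up.

Run:
```python
from h import *
ci=ctrl.camera_info("top")
f=lambda x,y,z: atz(ci,x/3.45+220/1.5,y/3.45+120,z)
bl,br,hl,hr=f(355,103,.06),f(562,72,.06),f(378,243,.06),f(582,212,.06)
print(np.round([bl,br,hl,hr],3))
for p,q in((bl,br),(hl,hr)):
    d=p-q; print("yaw",np.arctan2(-d[0],d[1]),np.linalg.norm(d))
yaw=np.mean([np.arctan2(-(p-q)[0],(p-q)[1]) for p,q in((bl,br),(hl,hr))])
X=np.array([np.cos(yaw),np.sin(yaw)]);Y=np.array([-X[1],X[0]])
O1=((bl+br)/2)[:2]-.1125*X; O2=((hl+hr)/2)[:2]+.0225*X
print("O",O1,O2); O=(O1+O2)/2
print("pad",O-.0955*X+.045*Y,"stem",O-.0705*X-.04*Y)
print("knob top",f(192,264,.03))
s=ctrl.get_state();M=R.from_rotvec(s["tool_rot"]).as_matrix();print(M.round(3))
w=ctrl.camera_info("wrist");E=np.array(w["extrinsics"]);c=-E[:3,:3].T@E[:3,3]
print("cam in tool",(M.T@(c-s["position"])).round(3),(M.T@E[:3,:3].T).round(3).tolist(),np.round(w["intrinsics"],0).tolist())
```

```text
[[ 0.665 -0.194  0.06 ]
 [ 0.697 -0.387  0.06 ]
 [ 0.535 -0.217  0.06 ]
 [ 0.566 -0.406  0.06 ]]
yaw 0.1604281282667 0.1951696285070282
yaw 0.16322398581830383 0.19117111251961222
O [ 0.56990391 -0.30882206] [ 0.5723679 -0.3081512]
pad [ 0.46963321 -0.27946159] stem [ 0.50800183 -0.35932302]
knob top [ 0.51459835 -0.04086491  0.03      ]
[[ 0.959  0.283  0.   ]
 [ 0.283 -0.959 -0.   ]
 [-0.     0.    -1.   ]]
cam in tool [ 0.076 -0.    -0.162] [[-0.0, 0.961, 0.278], [1.0, 0.0, 0.001], [0.0, 0.278, -0.961]] [[293.0, 0.0, 256.0], [0.0, 293.0, 198.0], [0.0, 0.0, 1.0]]
```

Request:
move_arm --pt "1.25 -0.83 0" --pt "2.5 -1.66 0" --pt "3.75 -2.5 0" --pt "5 -3.3 0" --pt "6.25 -4.15 0" --turn '[0.3,0.6,0.9,1.2,1.43]' --jaw '[-1,-1,-1,-1,-1]' --grip_force 20

```text
time: 1.2
position: [0.3295, -0.4497, 0.2228]
tool_rot: [3.131, 0.252, 0.0]
ft_force: [1.2, -0.4, -0.1]
grip_width: 0.632
```

Request:
move_arm --pt "1.13 -0.97 0" --pt "2.26 -1.94 0" --pt "3.39 -2.9 0.3" --pt "4.5 -3.9 0.7" --pt "5.63 -4.86 1.2" --turn '[0,0,0,0,0]' --jaw '[-1,-1,-1,-1,-1]'

```text
time: 1.7
position: [0.473, -0.2786, 0.1871]
tool_rot: [3.13, 0.254, 0.002]
ft_force: [0.3, -0.1, 0.1]
grip_width: 0.172
```

Run:
```python
from h import *
s=ctrl.get_state();print(s["position"],s["grip_width"],s["ft_force"])
im=ctrl.get_image("wrist");save(im,"w1",1.5)
ci=ctrl.camera_info("wrist")
for t in("panel_pad","stem_tip","lug"):
    for r in ctrl.look_for("wrist",t)[:3]: print(t,round(r["confidence"],2),np.round(r["rect"],1))
print(proj(ci,[.47,-.2795,.09]),proj(ci,[.508,-.359,.10]))
```

```text
[ 0.47297604 -0.27860752  0.18711205] 0.17201756477063365 [ 0.26345897 -0.1387591   0.099691  ]
panel_pad 0.84 [305.2 167.2 215.2  98.3]
panel_pad 0.56 [355.1 164.5  20.7  18.8]
stem_tip 0.8 [354.1 165.8  20.8  20.6]
lug 0.63 [352.2 164.1  27.8  36.9]
[266.9376303  209.93630172] [365.98869073 187.52224021]
```

View pics/w1.png

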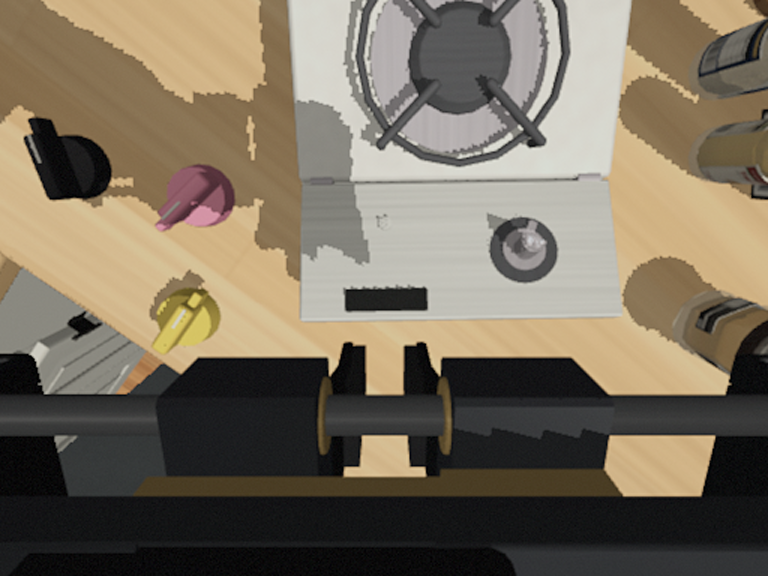

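Request:
move_arm --pt "0 0 1.0" --pt "0 0 2.0" --pt "0 0 2.8" --pt "0 0 3.2" --pt "0 0 3.6" --turn '[0,0,0,0,0]' --jaw '[-1,-1,-1,-1,-1]'

```text
time: 2.4
position: [0.4708, -0.2818, 0.0787]
tool_rot: [3.13, 0.25, -0.001]
ft_force: [-1.4, -0.5, 1.8]
grip_width: 0.001
```

Request:
move_arm --pt "0 0 0.2" --pt "0 0 0.4" --pt "0 0 0.5" --pt "0 0 0.6" --pt "0 0 0.65" --turn '[0,0,0,0,0]' --jaw '[-1,-1,-1,-1,-1]'

```text
time: 2.9
position: [0.4722, -0.2804, 0.0621]
tool_rot: [3.13, 0.254, 0.0]
ft_force: [-8.6, 3.2, 25.9]
grip_width: 0.001
```

Request:
move_arm --pt "0 0 -0.6" --pt "0 0.8 -1.9" --pt "0 1.8 -2.9" --pt "0 2.8 -2.9" --pt "0 2.8 -2.9" --turn '[0,0,0,0,0]' --jaw '[-1,-1,-1,-1,-1]'

```text
time: 3.4
position: [0.4853, -0.3681, 0.1475]
tool_rot: [3.128, 0.246, 0.004]
ft_force: [0.1, -0.8, -1.1]
grip_width: 0.007
```

Run:
```python
from h import *
s=ctrl.get_state();print(s["position"],s["tool_rot"],s["ft_force"])
im=ctrl.get_image("wrist");
ci=ctrl.camera_info("wrist")
for t in("stem_tip","lug"):
    for r in ctrl.look_for("wrist",t)[:2]: print(t,round(r["confidence"],2),np.round(r["rect"],1),atz(ci,*r["rect"][:2],.082))
p=proj(ci,[.508,-.359,.07]);print(p)
u,v=np.clip(p.astype(int)-[65,50],0,None)
c=im[v:v+100,u:u+130];print(u,v);cv2.imwrite("pics/w2raw.png",im[:,:,::-1]);save(c,"w2",6)
```

```text
[ 0.48532974 -0.36805626  0.14746262] [3.1275752  0.24554869 0.00389094] [ 0.13306626 -0.76620777 -1.06620046]
stem_tip 0.58 [251.5 181.8  21.   14.3] [ 0.50827189 -0.35708337  0.082     ]
lug 0.98 [252.2 172.8  31.7  37. ] [ 0.51548798 -0.35651563  0.082     ]
[253.94203603 179.2377741 ]
188 129
```

View pics/w2.png

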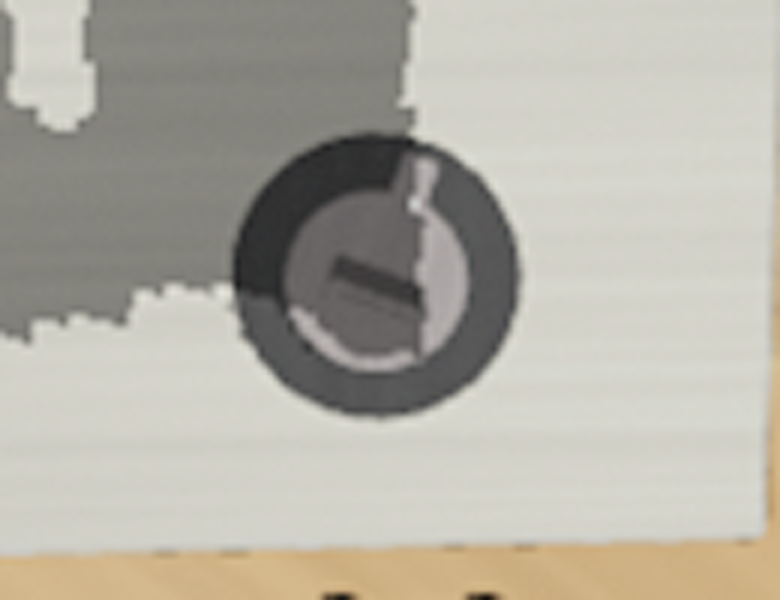

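The crop shows the washer ring centred near (377,277), the lug tip near (427,157) and the top edge of the stem's flat from about (330,277) to (422,308).

Run:
```python
from h import *
ci=ctrl.camera_info("wrist")
f=lambda x,y,z: atz(ci,188+x/6,129+y/6,z)
for z in(.060,.0625):
    c=f(377,276,z);c2=f(376,280,z);l=f(427,157,z);print("ring c",c,"inner",c2,"lug",l,"ang",np.arctan2(*(l-c)[[1,0]]),np.arctan2(*(l-c2)[[1,0]]),np.linalg.norm(l-c))
    print("ring diam",np.linalg.norm(f(234,276,z)-f(520,276,z)))
a,b=f(330,278,.081),f(420,306,.081);d=a-b;print("flat normal",np.arctan2(-d[0],d[1]),"mid",(a+b)/2,np.linalg.norm(d))
n=np.arctan2(-d[0],d[1]);m=(a+b)/2;print("stem c",m[:2]-.002*np.array([np.cos(n),np.sin(n)]))
print("front edge",f(5,552,.058),f(755,537,.058)," bottom of stem top",f(376,370,.081))
s=ctrl.get_state();x=R.from_rotvec(s["tool_rot"]).as_matrix();print(x.round(3))
r=ctrl.get_image("top");t=ctrl.camera_info("top")
for q in ctrl.masks_of("top","knob")[:3]: print(q["confidence"],q["rect"])
```

```text
ring c [ 0.50932826 -0.35247286  0.06      ] inner [ 0.50872989 -0.35242303  0.06      ] lug [ 0.52724413 -0.35672949  0.06      ] ang -0.2332648847153648 -0.22853887008051402 0.01841459106451506
ring diam 0.04088709673328628
ring c [ 0.50984406 -0.3524393   0.0625    ] inner [ 0.50925174 -0.35238997  0.0625    ] lug [ 0.5275787  -0.35665287  0.0625    ] ang -0.23326488471536183 -0.2285388700805141 0.01822831083158718
ring diam 0.04047348679340009
flat normal -0.1450724314486882 mid [ 0.51150719 -0.35228056  0.081     ] 0.01236388696564501
stem c [ 0.5095282  -0.35199143]
front edge [ 0.45796008 -0.30376286  0.058     ] [ 0.47868186 -0.41484661  0.058     ]  bottom of stem top [ 0.50108961 -0.35405263  0.081     ]
[[ 0.987  0.162 -0.   ]
 [ 0.162 -0.987  0.001]
 [-0.    -0.002 -1.   ]]
0.56 [203.4, 196.3, 12.0, 18.3]
0.51 [230.3, 228.9, 15.7, 16.1]
0.5 [230.4, 199.1, 12.1, 13.6]
```

Run:
```python
from h import *
s=ctrl.get_state();ci=ctrl.camera_info("wrist");im=ctrl.get_image("wrist");print(s["position"],s["qd"].round(4))
old=cv2.imread("pics/w2raw.png")[:,:,::-1].copy()
T=old[145:205,220:282].copy()
m=cv2.matchTemplate(im,T,cv2.TM_CCOEFF_NORMED);_,v,_,p=cv2.minMaxLoc(m);du,dv=p[0]-220,p[1]-145;print(v,du,dv)
save(im[129+dv:229+dv,188+du:318+du],"w3",6)
f=lambda x,y,z: atz(ci,188+du+x/6,129+dv+y/6,z)
for z in(.060,.0625):
    c=f(377,276,z);l=f(427,157,z);print("ring c",c,"lug",l,"ang",np.arctan2(*(l-c)[[1,0]]))
a,b=f(330,278,.081),f(420,306,.081);d=a-b;n=np.arctan2(-d[0],d[1]);m=(a+b)/2;print(n,"stem c",m[:2]-.002*np.array([np.cos(n),np.sin(n)]))
for t in("stem_tip","lug"):
    for r in ctrl.look_for("wrist",t)[:1]: print(t,r["confidence"],np.round(r["rect"],1))
```

```text
[ 0.48544647 -0.36103471  0.14554057] [-0.0014 -0.0032  0.002  -0.0011  0.0031  0.0002  0.0012]
0.9579528570175171 9 2
ring c [ 0.50890768 -0.35981248  0.06      ] lug [ 0.52687298 -0.36390545  0.06      ] ang -0.22400263493272968
ring c [ 0.50942873 -0.35969764  0.0625    ] lug [ 0.52721231 -0.36374921  0.0625    ] ang -0.2240026349327311
-0.14364979279436918 stem c [ 0.50914593 -0.35867283]
stem_tip 0.63 [261.1 183.5  18.1  14.4]
lug 0.92 [261.3 176.1  33.8  37.2]
```

View pics/w3.png

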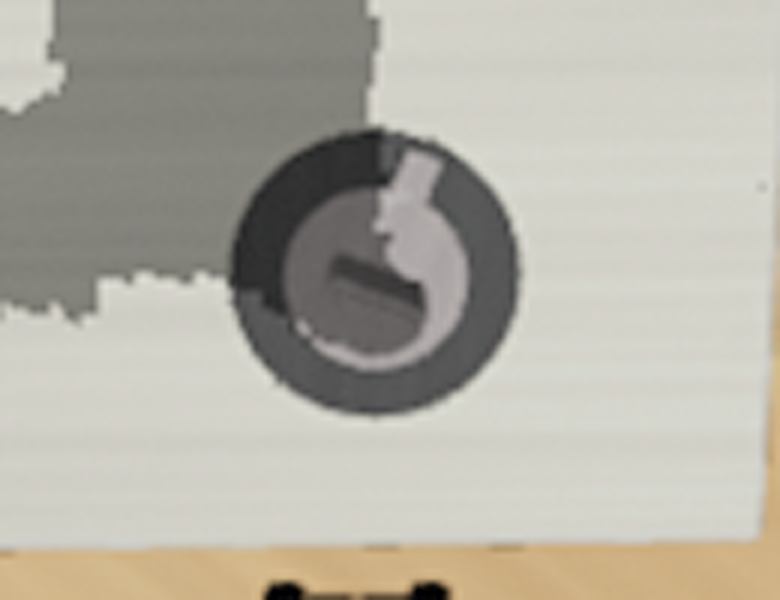

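Request:
move_arm --pt "0.1 -1.2 -0.5" --pt "0.4 -2.8 -0.6" --pt "0.7 -4.4 -0.6" --pt "1.0 -6.0 -0.6" --pt "1.2 -7.5 -0.6" --turn '[0,0,0,0,0]' --jaw '[1,1,1,1,1]'

```text
time: 4.3
position: [0.4843, -0.132, 0.1642]
tool_rot: [3.131, 0.257, 0.001]
ft_force: [0.6, 0.1, 0.6]
grip_width: 0.375
```

Request:
move_arm --pt "0.1 -1.4 0" --pt "0.15 -2.8 0" --pt "0.15 -2.8 0" --pt "0.15 -2.8 0" --pt "0.15 -2.8 0" --turn '[-1.5,-3,-3.4,-3.4,-3.4]' --jaw '[1,1,1,1,1]'

```text
time: 4.8
position: [0.4752, -0.0519, 0.164]
tool_rot: [3.059, 0.712, -0.0]
ft_force: [-0.2, 0.1, 0.3]
grip_width: 0.837
```

Run:
```python
from h import *
s=ctrl.get_state();ci=ctrl.camera_info("wrist");im=ctrl.get_image("wrist");print(s["position"],s["tool_rot"],s["joint_positions"].round(2),s["grip_width"])
for r in ctrl.look_for("wrist","knob")[:3]: print(r["confidence"],np.round(r["rect"],1),atz(ci,*r["rect"][:2],.02))
p=proj(ci,[.515,-.041,.03]);print(p)
u,v=np.clip(p.astype(int)-[80,60],0,None);print(u,v)
save(im[v:v+120,u:u+160],"k1",5)
```

```text
[ 0.47521513 -0.05189967  0.16404021] [ 3.05923531e+00  7.11657052e-01 -1.56859297e-04] [ 0.61  0.02 -0.56  1.92  0.01  1.2  -1.07] 0.8373761680505147
0.93 [291.5 251.3  51.3  27. ] [ 0.42497738 -0.12132268  0.02      ]
0.79 [261.6 145.5  46.3  56.2] [ 0.51722115 -0.03712426  0.02      ]
0.58 [334.3 189.2  52.8  40.1] [ 0.51006935 -0.12806401  0.02      ]
[264.25752913 150.28535904]
184 90
```

View pics/k1.png

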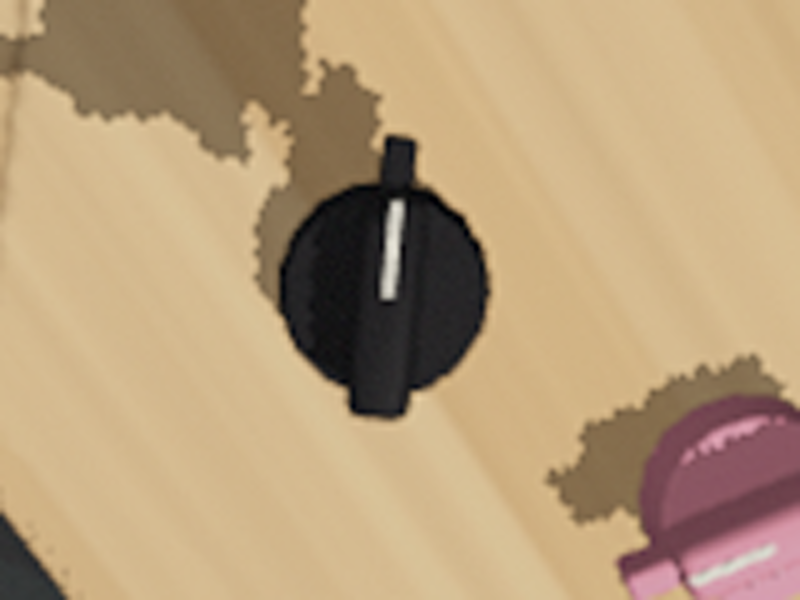

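The black knob with its white line is confirmed: skirt centre (384,286), line from (399,200) to (388,298), bar back end (378,410). The pink look-alike is at lower right.

Run:
```python
from h import *
s=ctrl.get_state();ci=ctrl.camera_info("wrist");print(s["position"])
f=lambda x,y,z: atz(ci,184+x/5,90+y/5,z)
a,b=f(388,298,.04),f(399,200,.04);d=b-a;n=np.arctan2(d[1],d[0]);e=f(378,412,.04);t=f(400,137,.036)
d2=t-e;print("yaw",n,np.arctan2(d2[1],d2[0]),"len",np.linalg.norm(d2))
print("c from bar back",e[:2]+.022*np.array([np.cos(n),np.sin(n)]),"from nose",t[:2]-.033*np.array([np.cos(n),np.sin(n)]),"skirt",f(384,286,.014),np.linalg.norm(f(279,286,.015)-f(489,286,.015)))
M=R.from_rotvec(s["tool_rot"]).as_matrix();tn=np.arctan2(M[1,0],M[0,0])
c=e[:2]+.022*np.array([np.cos(n),np.sin(n)])
print("tool yaw",tn,"turn units",-(n-tn)/np.radians(5))
print("shift units",(M.T@(np.r_[c,.022]-s["position"]))/.03)
```

```text
[ 0.47529    -0.05237778  0.16396785]
yaw 0.3484966546135829 0.3784786801568392 len 0.05269326034307122
c from bar back [ 0.51519329 -0.03872516] from nose [ 0.51232226 -0.03809249] skirt [ 0.51477419 -0.03796022  0.014     ] 0.04409243578032754
tool yaw 0.4560849860140339 turn units 1.2328714628201343
shift units [1.39532263 0.17676349 4.73206351]
```

Request:
move_arm --pt "0.6 0.1 0.8" --pt "1.35 0.18 1.8" --pt "1.38 0.18 3.0" --pt "1.38 0.18 3.8" --pt "1.38 0.18 4.3" --turn '[0.6,1.1,1.1,1.1,1.1]' --jaw '[0.4,0.4,0.4,0.4,0.4]'

```text
time: 5.4
position: [0.5134, -0.0386, 0.0325]
tool_rot: [-3.089, -0.563, 0.005]
ft_force: [-0.2, -0.2, 0.6]
grip_width: 0.714
```

Request:
move_arm --pt "0 0 0.2" --pt "0 0 0.4" --pt "0 0 0.47" --pt "0 0 0.47" --pt "0 0 0.47" --turn '[0,0,0,0,0]' --jaw '[0.4,0.4,0.4,0.4,0.4]'

```text
time: 5.9
position: [0.5155, -0.038, 0.0218]
tool_rot: [3.089, 0.566, 0.002]
ft_force: [0.6, 0.3, 0.6]
grip_width: 0.694
```

Close gently, then firm.

Request:
move_arm --pt "0 0 0" --pt "0 0 0" --pt "0 0 0" --pt "0 0 0" --pt "0 0 0" --turn '[0,0,0,0,0]' --jaw '[-1,-1,-1,-1,-1]' --grip_force 15

```text
time: 6.4
position: [0.5148, -0.0378, 0.0209]
tool_rot: [3.09, 0.567, -0.0]
ft_force: [-0.0, 1.1, 0.2]
grip_width: 0.333
```

Request:
move_arm --pt "0 0 0" --pt "0 0 0" --pt "0 0 0" --pt "0 0 0" --pt "0 0 0" --turn '[0,0,0,0,0]' --jaw '[-1,-1,-1,-1,-1]' --grip_force 45

```text
time: 6.9
position: [0.5148, -0.0378, 0.0209]
tool_rot: [3.09, 0.567, -0.0]
ft_force: [-0.5, 0.6, -0.1]
grip_width: 0.148
```

Request:
move_arm --pt "0 0 0" --pt "0 0 -0.5" --pt "0 0 -1.8" --pt "0 0 -3.3" --pt "0 0 -4.6" --turn '[0,0,0,0,0]' --jaw '[-1,-1,-1,-1,-1]'

```text
time: 7.4
position: [0.5151, -0.0374, 0.162]
tool_rot: [3.089, 0.568, 0.002]
ft_force: [-0.1, -0.6, -0.2]
grip_width: 0.146
```

Run:
```python
from h import *
s=ctrl.get_state();print(s["position"],s["tool_rot"],s["grip_width"],s["ft_force"],s["joint_positions"].round(2))
im=ctrl.get_image("wrist");ci=ctrl.camera_info("wrist")
M=R.from_rotvec(s["tool_rot"]).as_matrix()
for n,p in(("nose",[.033,0,.005-.02]),("axis top",[0,0,-.019]),("skirt front",[.0235,0,.003])): print(n,proj(ci,s["position"]+M@p))
save(im[130:310,140:380],"hand",3.3)
```

```text
[ 0.51506757 -0.03740503  0.16204361] [3.08938781e+00 5.67580649e-01 2.45523769e-03] 0.14589047354056328 [-0.07896538 -0.57753127 -0.1953987 ] [ 0.58  0.11 -0.59  1.84  0.07  1.2  -1.24]
nose [254.18246752 202.20411529]
axis top [254.29144622 260.28074521]
skirt front [254.23525538 208.74719909]
```

View pics/hand.png

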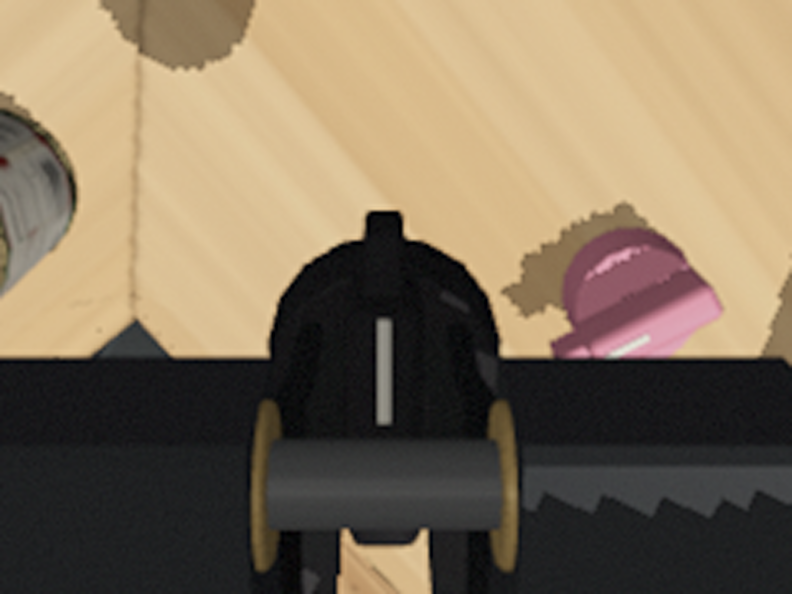

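Run:
```python
from h import *
s=ctrl.get_state();ci=ctrl.camera_info("wrist");print(s["position"])
M=R.from_rotvec(s["tool_rot"]).as_matrix()
for dz in(0,):
  for n,p in(("nose low",[.033,0,-.0]),("nose top",[.033,0,-.0193]),("skirt low",[.0235,0,.0207]),("bar back top",[-.022,0,-.0193]),("bar side",[0.01,.0065,-.0193]),):
    print(n,proj(ci,s["position"]+M@p),proj(ci,s["position"]+M@(np.array(p)+[.001,0,0])))
print("meas: nose 256.4,194.2; skirt front row 202.7; bar back 256.7,294.8")
```

```text
[ 0.51912247 -0.03752562  0.16872739]
nose low [256.91148143 191.90304519] [256.91249073 190.20568073]
nose top [257.00411593 201.69884128] [257.00542452 199.80780119]
skirt low [256.82518753 197.85764788] [256.82595047 196.37073282]
bar back top [256.93896623 295.84638558] [256.9400423  294.29135442]
bar side [269.26458259 243.32383277] [269.28782043 241.58537653]
meas: nose 256.4,194.2; skirt front row 202.7; bar back 256.7,294.8
```

Request:
move_arm --pt "-0.4 1.0 0" --pt "-0.9 2.3 0" --pt "-1.5 3.7 0" --pt "-2.0 5.0 0" --pt "-2.5 6.3 0" --turn '[0,0,0,0,0]' --jaw '[-1,-1,-1,-1,-1]'

```text
time: 7.95
position: [0.5116, -0.2428, 0.16]
tool_rot: [3.089, 0.567, 0.001]
ft_force: [0.1, 1.1, -0.4]
grip_width: 0.142
```

Request:
move_arm --pt "-0.5 1.2 0" --pt "-1.0 2.4 0" --pt "-1.4 3.4 0" --pt "-1.49 3.63 0" --pt "-1.49 3.63 0" --turn '[1.4,2.9,4.4,5.8,6.62]' --jaw '[-1,-1,-1,-1,-1]'

```text
time: 8.45
position: [0.5077, -0.3614, 0.1594]
tool_rot: [3.122, -0.349, 0.0]
ft_force: [-0.5, 0.1, -1.1]
grip_width: 0.146
```

Request:
move_arm --pt "0 0 0" --pt "0 0 0" --pt "0 0 0" --turn '[0,0,0]' --jaw '[-1,-1,-1]'

```text
time: 8.75
position: [0.5089, -0.3582, 0.1594]
tool_rot: [3.124, -0.334, 0.001]
ft_force: [-0.2, -0.3, -0.2]
grip_width: 0.145
```

```bash
cat > st.py <<'E'
from h import *
import sys
s=ctrl.get_state();M=R.from_rotvec(s["tool_rot"]).as_matrix()
yaw=np.arctan2(M[1,0],M[0,0]);print(s["position"].round(4),"yaw",yaw.round(4),"tilt",M[:,2].round(4),"F",s["ft_force"].round(1),s["qd"].round(3))
t=np.array([.509,-.3593,.11]);print("shift units",(M.T@(t-s["position"])/.03).round(3),"turn",-(-.215-yaw)/np.radians(5))
E
python3 st.py
```

```text
[ 0.5089 -0.3582  0.1594] yaw -0.2127 tilt [ 4.e-04 -1.e-04 -1.e+00] F [-0.2 -0.3 -0.2] [ 0.001  0.     0.003  0.002  0.002 -0.003 -0.006]
shift units [0.01  0.034 1.646] turn 0.025856726007941873
```

Request:
move_arm --pt "0.01 0.03 0.8" --pt "0.01 0.03 1.5" --pt "0.01 0.03 1.7" --pt "0.01 0.03 1.75" --pt "0.01 0.03 1.75" --turn '[0,0,0,0,0]' --jaw '[-1,-1,-1,-1,-1]'

```text
time: 9.25
position: [0.5092, -0.3598, 0.1072]
tool_rot: [3.123, -0.336, 0.001]
ft_force: [0.3, 0.0, -1.0]
grip_width: 0.146
```

Request:
move_arm --pt "0 0 0.06" --pt "0 0 0.12" --pt "0 0 0.18" --pt "0 0 0.24" --pt "0 0 0.24" --turn '[0,0,0,0,0]' --jaw '[-1,-1,-1,-1,-1]'

```text
time: 9.75
position: [0.5091, -0.36, 0.1001]
tool_rot: [3.123, -0.337, 0.001]
ft_force: [-1.3, -0.3, 4.4]
grip_width: 0.146
```

```bash
python3 st.py
```

```text
[ 0.5091 -0.36    0.1001] yaw -0.215 tilt [ 8.e-04 -8.e-04 -1.e+00] F [-1.3 -0.3  4.4] [ 0.    -0.003 -0.002 -0.002 -0.     0.004  0.002]
shift units [-0.008 -0.022 -0.33 ] turn 0.0004952415542399155
```

Request:
move_arm --pt "-0.01 0 0.03" --pt "-0.02 0 0.06" --pt "-0.02 0 0.06" --turn '[0,0,0]' --jaw '[-1,-1,-1]'

```text
time: 10.05
position: [0.5091, -0.36, 0.0988]
tool_rot: [3.122, -0.337, 0.003]
ft_force: [0.8, 0.5, 6.8]
grip_width: 0.149
```

```bash
python3 st.py
```

```text
[ 0.5091 -0.36    0.0988] yaw -0.2148 tilt [ 0.002  -0.0014 -1.    ] F [0.8 0.5 6.8] [ 0.001 -0.001  0.    -0.004  0.     0.004 -0.001]
shift units [-0.006 -0.022 -0.374] turn 0.0017243030942456104
```

Request:
move_arm --pt "0 -0.03 0.03" --pt "0.03 -0.03 0.03" --pt "0.03 0.0 0.03" --pt "0 0 0.03" --turn '[0,0,0,0]' --jaw '[-1,-1,-1,-1]'

```text
time: 10.45
position: [0.5091, -0.36, 0.0981]
tool_rot: [3.122, -0.337, 0.003]
ft_force: [-0.3, 1.5, 6.6]
grip_width: 0.144
```

Request:
move_arm --pt "0 -0.03 0" --pt "-0.03 -0.03 0" --pt "-0.03 0.03 0" --pt "0 0.03 0" --pt "0 0 0" --turn '[0,0,0,0,0]' --jaw '[-1,-1,-1,-1,-1]'

```text
time: 10.95
position: [0.5092, -0.36, 0.0981]
tool_rot: [3.122, -0.337, 0.003]
ft_force: [-0.6, -0.3, 6.5]
grip_width: 0.151
```

```bash
python3 st.py
```

```text
[ 0.5092 -0.36    0.0981] yaw -0.2148 tilt [ 0.002  -0.0014 -1.    ] F [-0.6 -0.3  6.5] [-0.009 -0.009  0.001  0.011  0.009 -0.006 -0.015]
shift units [-0.009 -0.02  -0.398] turn 0.0026052827604167448
```

Request:
move_arm --pt "0.02 0 0.03" --pt "0.02 -0.02 0.06" --pt "-0.02 -0.02 0.08" --pt "-0.02 0.02 0.1" --pt "0 0 0.1" --turn '[0.3,0.6,0,-0.6,0]' --jaw '[-1,-1,-1,-1,-1]'

```text
time: 11.45
position: [0.5093, -0.3601, 0.0957]
tool_rot: [3.122, -0.337, 0.004]
ft_force: [-1.6, 0.6, 9.2]
grip_width: 0.147
```

```bash
python3 st.py
python3 - <<'E'
from h import *
im=ctrl.get_image("wrist");save(im[130:310,140:380],"press1",3.3)
E
```

```text
[ 0.5093 -0.3601  0.0957] yaw -0.2148 tilt [ 0.0026 -0.0016 -1.    ] F [-1.6  0.6  9.2] [-0.081 -0.003  0.091 -0.003 -0.026  0.006 -0.576]
shift units [-0.014 -0.024 -0.476] turn 0.002116540289711068
```

View pics/press1.png

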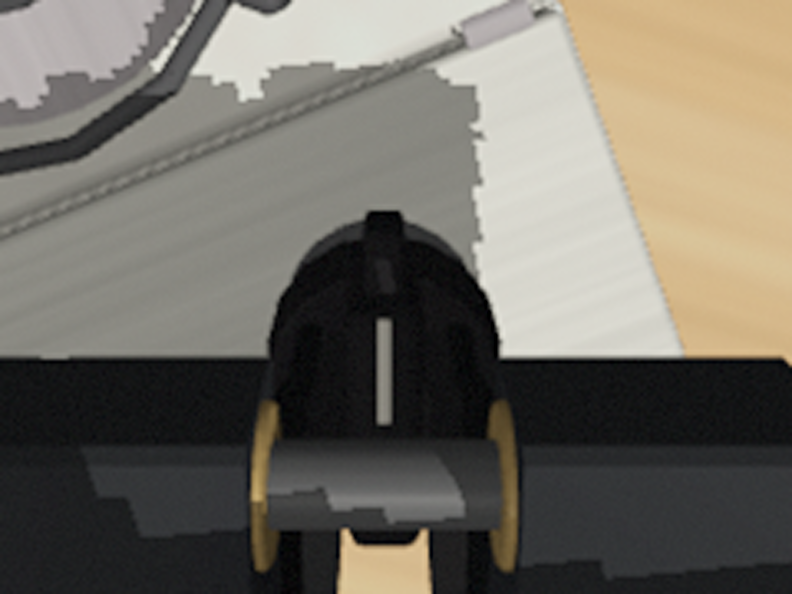

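Request:
move_arm --pt "0 0 -0.2" --pt "-0.01 -0.03 -0.2" --pt "-0.01 -0.03 -0.1" --pt "-0.01 -0.03 0" --pt "-0.01 -0.03 0" --turn '[0,0,0,0,0]' --jaw '[-1,-1,-1,-1,-1]'

```text
time: 12.0
position: [0.51, -0.3592, 0.0942]
tool_rot: [3.122, -0.337, 0.007]
ft_force: [4.4, -1.8, 1.1]
grip_width: 0.148
```

```bash
python3 st.py
```

```text
[ 0.51   -0.3592  0.0942] yaw -0.2148 tilt [ 0.0043 -0.0019 -1.    ] F [ 4.4 -1.8  1.1] [-0.003  0.007 -0.003  0.006  0.001 -0.009  0.003]
shift units [-0.029  0.009 -0.526] turn 0.0024856960109253348
```

Request:
move_arm --pt "0 0 0.05" --pt "0 -0.03 0.1" --pt "-0.03 -0.03 0.15" --pt "0 0 0.2" --pt "0 0 0.2" --turn '[0,0,0,0,0]' --jaw '[-1,-1,-1,-1,-1]'

```text
time: 12.5
position: [0.5101, -0.3588, 0.0881]
tool_rot: [3.123, -0.336, 0.006]
ft_force: [5.1, -0.3, 5.1]
grip_width: 0.144
```

```bash
python3 st.py
```

```text
[ 0.5101 -0.3588  0.0881] yaw -0.2143 tilt [ 0.0039 -0.0012 -1.    ] F [ 5.1 -0.3  5.1] [-0.    -0.005 -0.003 -0.003 -0.     0.006 -0.002]
shift units [-0.029  0.023 -0.73 ] turn 0.008552965063717829
```

Request:
move_arm --pt "0.03 0 0" --pt "0.04 0 0" --pt "0.04 0 0.06" --pt "0.04 0 0.12" --pt "0.04 0 0.18" --turn '[0,0,0,0,0]' --jaw '[-1,-1,-1,-1,-1]'

```text
time: 13.0
position: [0.5103, -0.359, 0.0835]
tool_rot: [3.123, -0.336, 0.003]
ft_force: [0.9, 2.0, 17.7]
grip_width: 0.145
```

Request:
move_arm --pt "0 0 0.03" --pt "0 0 0.07" --pt "0 0 0.07" --pt "0 0 0.07" --pt "0 0 0.07" --turn '[0,0,0,0,0]' --jaw '[-1,-1,-1,-1,-1]'

```text
time: 13.5
position: [0.5103, -0.359, 0.0834]
tool_rot: [3.122, -0.336, 0.004]
ft_force: [-1.4, 2.0, 19.0]
grip_width: 0.143
```

```bash
python3 st.py
python3 - <<'E'
from h import *
a=ctrl.get_image("wrist");b=ctrl.get_image("scene")
A=cv2.resize(a[130:310,140:380],None,fx=3.3,fy=3.3);B=cv2.resize(b[140:260,190:350],None,fx=3.3*1.5,fy=3.3*1.5)
B=B[:594];cv2.imwrite("pics/fin.png",cv2.resize(np.hstack([A,B]),(800,300))[:,:,::-1])
E
```

```text
[ 0.5103 -0.359   0.0834] yaw -0.2147 tilt [ 0.0021 -0.0015 -1.    ] F [-1.4  2.  19. ] [ 0.001  0.002 -0.    -0.001 -0.    -0.001  0.003]
shift units [-0.04   0.02  -0.887] turn 0.003447415832367823
```

View pics/fin.png

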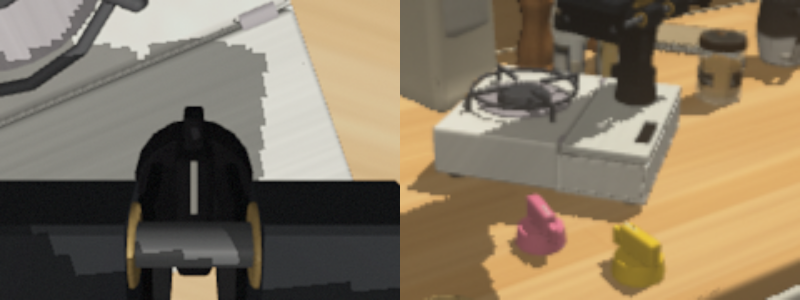

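The picture shows the panel level and the knob upright in the fingers on the stem. The TCP stopped hard at z = 0.0834 with 19 N, where about 0.0837 was expected, so I am handing in.

```bash
python3 -c "
from bench import ctrl
print(ctrl.close_job())"
```

```text
the job is handed in; nothing more can be done
None
```

The job is handed in, and by my last checks everything the task asked for was met; `close_job` gave no verdict.

- **Panel:** I folded it down with closed fingers on the pad. The fingers stopped at z = 0.062 m, the level pad height, and the last scene picture shows the panel level.
- **Knob:** I took the black knob, not the pink or yellow one. I turned it so its nose matched the lug and flat, at a yaw of -0.215 rad.
- **Fit:** It caught on the stem's edge at first and sank the spring without keying. A shift of about 1 mm in the +y direction let it drop home at fingertip (TCP) height z = 0.088 m (0.0887 m expected).
- **Pressing:** I then pushed until it stopped at z = 0.0834 m (0.0837 m expected at full travel). The wrist force was 19 N, the arm was at rest and the tool was vertical within 0.003 rad. The grip was still on the 13 mm bar.
- **Disagreements:** The stem proved to be about 1 mm off my camera estimate in x, which is within the calibration. First contact came about 3 mm lower than expected, which I did not explain. I had no direct reading of the stem joint, so its depth rests on the fingertip height and force.
- **Bystanders:** None was touched as far as the arm's path and force readings show. I did not measure their positions again at the end.

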